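# Index the curing turntable and twist off a corked lid

## Robot

A 6-joint arm with a two-finger parallel gripper is mounted at the origin on the work surface; the furniture and walls round the work are solid. World frame = base frame: x ahead of the robot, y to its left, z up, the work surface at z = 0. Lengths are in m, angles in rad, forces in N, time in s.
With the tool pointing down it reaches from about 0.225 to 0.875 m from the base axis. Payload 3.4 kg.
Tool frame: the origin (TCP) lies at the very end of the fingers, on their centre line; the grasp point (between the pads) lies 19 mm behind it; z points along the fingers, y is the line along which they close (so a half turn about z gives the same grasp; the last joint's range is limited). The gripper opens to 85 mm and grips with 20 to 120 N. Pads are 22 mm wide; open, the fingers measure 114 mm over their backs; the gripper's body (76 mm by 85 mm) begins 54 mm behind the grasp point. The pads swing forward as they close: fully open they stand 13 mm farther back than shut.
Start: joints at [1.029, 0.276, 1.505, -0, 1.361, -0.121], TCP at [0.235, 0.525, 0.198] pointing down, gripper open.
Joint ranges: [-2.89, 2.89], [-0.75, 2.08], [0.22, 2.7], [-1.18, 4.32], [0.11, 2.71], [-2.7, 2.7]. Speed limits (rad/s): [2.57, 2.57, 3.14, 3.14, 3.14, 3.14].

## Interface

Orientations are given as a unit quaternion [w, x, y, z].
In Python, from rig import manip, get_image, camera_info gives the robot as it stands. The module is installed in compiled form; this text tells all that it offers.
- The arm moves only by the shell command python3 -m crank 'ROWS' [FORCE]. ROWS is a JSON object of lists of equal length, an entry for each row: "translation": the shift along the tool's x, y, z in mm, a list of three; "roll": the turn about the tool's z in rad; "fingers": the opening, from 0 (shut) to 1 (fully open). A call has 1 to 8 rows; each row shifts and turns the commanded pose from where the row before left it, along the tool's axes as they then stand; what a row does not reach is not made up. A row lasts 1/10 s, in which the tool goes at most 50 mm and 8.59 degrees, less where a joint would pass 70% of its speed; a pose out of reach is approached as far as the arm can. A call is refused whole if a number of a shift passes 50 or a number of a turn 0.15, either way. A call with a gripper value outside its range is refused whole. The fingers move at their own pace and stop on an object; FORCE is the grip in N (left out, the last holds). Time passes only in rows, so rows that do not move let the fingers close. It gives the time, the measured TCP pose, the force, the opening and the grip force at its end, in the units of the state.
- manip.get_state(): the state, without advancing time (a new reading comes with each control period).
- get_image(name): name is "scene" or "top" or "wrist"; returns the picture (384x512x3 uint8, blue, green, red); there is no depth.
- camera_info(name): a dict with "mtx" (3x3 intrinsics, pixels), "rvec" (rotation vector, rad) and "tvec" (3), from world to camera coordinates, as OpenCV has them. Camera axes: x right, y down, z forward; pixel columns grow to the right and rows downward; lengths in m; the calibration is good to about 2 mm. A picture is of the moment at which its call begins: read the wrist's pose just before it. camera_info takes no time and is no camera call; for the wrist camera it gives the pose at the moment of the call.
- manip.sign_off(): hands the job in; it is judged then, once.
The state is a dict: "clock": time; "qpos": joint angles; "qd": joint speeds; "effort": joint torques, N m; "position": TCP position; "ee_rot": TCP orientation; "contact_force": force on the tool from outside, world axes, zero at the start; "moment": the same for the moment, N m; "width": finger opening in m; "gripper_force": force on a finger pad.
Only numpy, scipy, OpenCV 4.12 (cv2) and the standard library are available. Lean on these libraries where they do the work, as an engineer would, in place of code of your own. Each camera call takes 0.05 s, during which the arm holds its last target. There are 200 camera calls.

## Task

Turn the curing turntable until it clicks into its stop with the box that wears the knobbed lid at the front unloading place, out from the middle of the lamp hood, and let go of it. Then take off that lid: its cork-lined neck grips tightly, so twist the lid to and fro as you ease it up, because the box below must not be pulled up off its spigot. Lower the lid on to the middle of the round cork mat, knob up, let go only once it rests there, and leave the turntable in its stop, the other box closed and everything around in its place.

Things in the scene. Friction and masses are not known exactly. Their poses are not given: they have to be found in the camera images.
- stand: Curing stand, fixed on the bench on the robot's right, its front turned left: plywood base 322 x 300 x 12 mm, a turntable on it and a grey lamp hood above, carried by two columns at the rear. Origin on the turntable's axis at bench height; x to the rear (away from the unloading place), y left seen from the front, z up. Base from x = -167 to +155 mm; guide block of the index roller at the front, x = -161 to -117, 34 mm high
- hood_edge (a point): Middle of the hood's lower front edge: x = -74 mm of the stand, 250 mm above the bench; the straight edge runs 150 mm to either side along y; the hood's top is 310 mm above the bench. It lies over the front handles and the middle of the unloading place, so a hand comes in from the front with its tool tilted about 40 degrees, fingers pointing down and to the rear
- unload_place (a point): Centre of the unloading place on the turntable's top (50 mm above the bench), at the front, 68 mm from the turntable's axis (x = -68 mm of the stand). This point does not turn. At the start an empty wooden spigot 12 mm high stands there
- turntable (a joint): Turn of the disc (250 mm across, top 50 mm above the bench) about its upright axis, rad; 0 at the start, positive anticlockwise from above. Turns freely both ways but for stops every 120 degrees (0, +-2.094, +-4.189), where a sprung roller drops between two pins: leaving or entering one takes 7 to 12 N at a handle; within 4 degrees it draws the released disc in. Boxes stand 68 mm from the axis
- handle_left (a point): Grip point of the upright spindle handle at the front left at the start, 60 degrees round from the front. Round dark wood, 20 mm thick, fixed on the disc 108 mm from its axis, top 72 mm above the disc; the point is on its axis 50 mm above the disc. Dragged round the front to where handle_right stood, it turns the disc +120 degrees and brings the rear left box to the front
- handle_right (a point): The same on the like handle at the front right at the start; dragged round the front to where handle_left stood, it turns the disc -120 degrees and brings the rear right box to the front. (A third stands at the back, under the lamp.)
- lid_knob (a point): Middle of the knob of the knobbed wooden lid: round upright post 28 mm thick, 33 mm high. The point is on its axis, 16 mm above the lid's shoulder, 40 mm above its lower rim; z up along the knob. Lid 67 mm across, 56 mm high in all, about 90 g. It starts on the rear left or rear right box; seated, the point is 117 mm above the bench
- knob_lid: The same lid, origin at the centre of its lower rim. Its hollow (55 mm wide, 15.5 mm deep) fits tightly over the box's corked neck (16 mm high). Pulled straight up it takes 10 to 17 N and drags the box along; while it is being twisted, some 5 mm at the rim for each mm of lift, it comes up with little pull
- plain_lid_top (a point): Centre of the top of the other lid, which is low and has no knob (67 mm across, 29 mm high). It sits on the other rear box and stays there
- box_left (a joint): How far the box that starts at the rear left stands up off its spigot, m: 0 fully down, at most 0.035. Turned wooden box 62 mm across, 42 mm high with its neck (49 mm across). Only its weight (150 g) and a light fit, about 4 N in all, hold it down; it cannot turn on the spigot
- box_right (a joint): The same for the box that starts at the rear right
- mat: Round cork mat, 120 mm across, 6 mm thick, fixed on the bench on the robot's left, before the stand's front; origin at the centre of its underside
- mat_top (a point): Centre of the mat's top face, 6 mm above the bench
- glue_bottle: Glue bottle, 186 mm tall, 60 mm across, standing at the far side between mat and stand; bystander. Origin under its foot
- tape_roll: Roll of tape, 50 mm across, 19 mm high, near the robot between mat and stand; bystander. Origin under it
- bench_brush: Wooden brush, 157 x 62 x 46 mm, beyond the mat from the robot; bystander. Origin under it
Not all that is in view belongs to the job. Several things look just like the mat: the one meant starts farthest from the robot's base.

How it is judged:
By the outcome, as a careful person would: the job done as asked, in the order asked, and still so for the second after the job is handed in, with the robot touching nothing.
It also fails if it takes over 70 s, if anything falls off the work surface, if the arm or the gripper's body presses on something with over 40 N, if the wrist force passes 120 N, or if a joint passes its speed limit or range.

## Working session

There is one attempt and no reset: what is moved stays moved. The work goes in short steps, Python scripts to look and compute and a shell command to move; the robot and the scene stay as the last step left them, time stands still between calls to the robot, and variables do not carry over. Pictures are saved under pics/ and viewed, at most 10 in all, crops included, and the job is handed in when it is done.

```bash
mkdir -p pics
cat > h.py <<'E'
import numpy as np, cv2
from rig import manip,get_image,camera_info
from scipy.spatial.transform import Rotation as R
def ray(ci,uv):
    K=np.array(ci["mtx"]);Rm=cv2.Rodrigues(np.array(ci["rvec"],float))[0];t=np.array(ci["tvec"],float).ravel()
    d=Rm.T@np.linalg.solve(K,[uv[0],uv[1],1.]);return -Rm.T@t,d
def atz(ci,uv,z):
    c,d=ray(ci,uv);return c+d*(z-c[2])/d[2]
def proj(ci,p):
    return cv2.projectPoints(np.array(p,float).reshape(-1,1,3),np.array(ci["rvec"],float),np.array(ci["tvec"],float),np.array(ci["mtx"],float),None)[0].reshape(-1,2)
E
python3 - <<'E'
from h import *
print(manip.get_state())
a=get_image("scene");b=get_image("top")
cv2.imwrite("pics/scene.png",a);cv2.imwrite("pics/top.png",b)
for n in("scene","top"):
    ci=camera_info(n);print(n,ray(ci,(256,192)),ci["mtx"])
E
```

```text
{'clock': 0.0, 'qpos': array([ 1.02903864e+00,  2.76595552e-01,  1.50608427e+00,  2.21390298e-05,
        1.36068779e+00, -1.20962326e-01]), 'qd': array([-0.00173768, -0.00092331, -0.00021118, -0.00206562, -0.00034424,
       -0.00072927]), 'effort': array([-1.21769190e-04, -4.16775477e+01, -2.45802283e+01, -5.84126974e-04,
        1.11642419e-02, -1.35252799e-05]), 'position': array([0.23456755, 0.52436875, 0.1970589 ]), 'ee_rot': array([-2.98957503e-04,  2.08851010e-01,  9.77947068e-01, -8.35677508e-04]), 'contact_force': array([-0.55803817, -0.51614643, -1.01672637]), 'moment': array([ 0.00069324, -0.01874126, -0.02373771]), 'gripper_force': 0.0, 'width': 0.08560162644546515}
scene (array([-0.62755148, -0.30913815,  0.74827523]), array([ 0.85329527,  0.29116859, -0.43285429])) [[466.43971308   0.         254.16792034]
 [  0.         466.43971308 199.2166191 ]
 [  0.           0.           1.        ]]
top (array([-0.25626058, -0.19039955,  1.16754734]), array([ 0.58411673,  0.19831764, -0.78708428])) [[443.54726061   0.         256.84012108]
 [  0.         443.54726061 190.00045161]
 [  0.           0.           1.        ]]
```

View pics/scene.png

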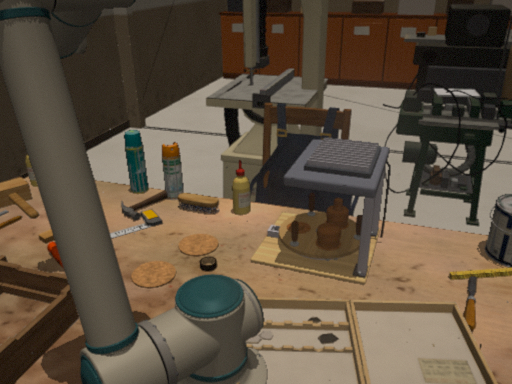

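View pics/top.png

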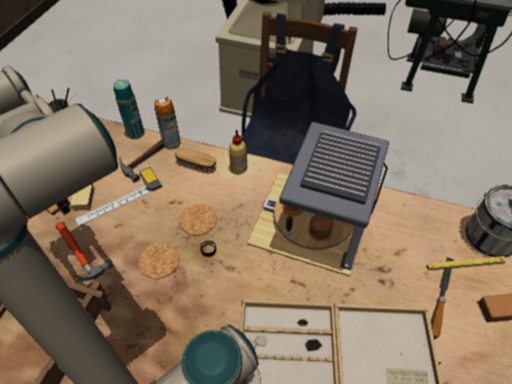

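Run:
```python
from h import *
a=cv2.imread("pics/scene.png");b=cv2.imread("pics/top.png")
c=cv2.resize(a[130:290,240:400],(600,600),interpolation=cv2.INTER_CUBIC);cv2.imwrite("pics/c1.png",c)
ct=camera_info("top");cs=camera_info("scene")
for n,ci,uv in(("m1",ct,(198.5,219.5)),("m2",ct,(158.5,261)),("m1",cs,(198.5,244.5)),("m2",cs,(154,274))):
    p=atz(ci,uv,.006);print(n,p,np.hypot(*p[:2]))
# base corners, top z=.012
for uv in((249,248),(349,271),(277,175)): print("base top",atz(ct,uv,.012))
for uv in((253,263),(366,278),(285,212)): print("base sc",atz(cs,uv,.012))
for uv in((309,122),(389,140),(281,193),(366,220)): print("hood",atz(ct,uv,.31))
d=cv2.resize(b[110:290,235:415],(600,600),interpolation=cv2.INTER_CUBIC);cv2.imwrite("pics/c2.png",d)
```

```text
m1 [0.44348689 0.24055635 0.006     ] 0.5045274844018667
m2 [0.26863574 0.29476859 0.006     ] 0.398815349402751
m1 [0.44099253 0.23939001 0.006     ] 0.5017788187808242
m2 [0.2675294  0.29139392 0.006     ] 0.3955785584529355
base top [0.3914964  0.05307299 0.012     ]
base top [ 0.40946552 -0.24747695  0.012     ]
base top [0.69363955 0.0559856  0.012     ]
base sc [0.3899407  0.04955262 0.012     ]
base sc [ 0.41414804 -0.25583868  0.012     ]
base sc [0.70593855 0.04434845 0.012     ]
hood [ 0.66320458 -0.03666451  0.31      ]
hood [ 0.6620078  -0.25936531  0.31      ]
hood [ 0.39636059 -0.03352654  0.31      ]
hood [ 0.38166983 -0.2448835   0.31      ]
```

View pics/c1.png

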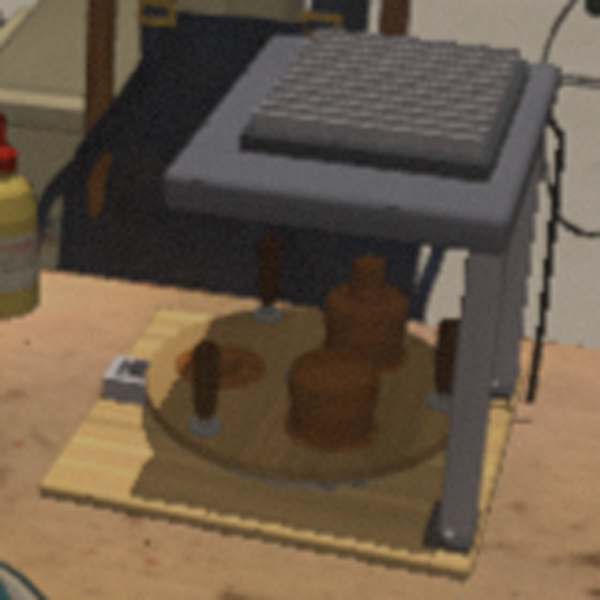

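View pics/c2.png

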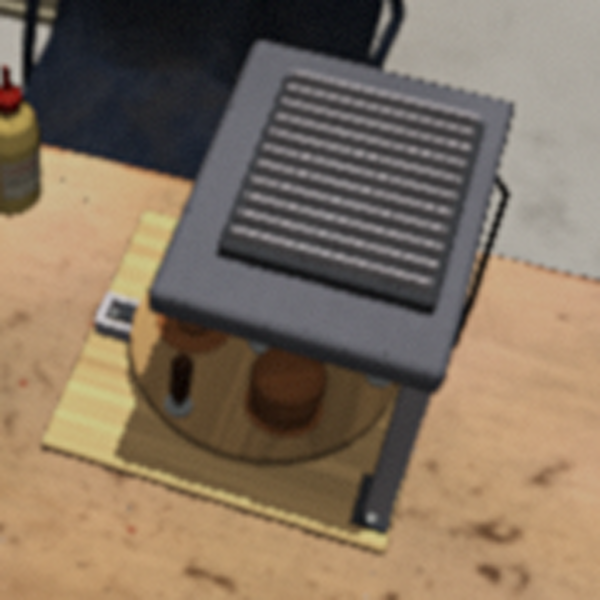

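```bash
cat > st.py <<'E'
from h import *
from scipy.optimize import least_squares
ct=camera_info("top");cs=camera_info("scene")
S=lambda u,v:(cs,(240+u*160/600,130+v*160/600)); T=lambda u,v:(ct,(235+u*.3,110+v*.3))
c,s=.108*np.cos(np.pi/3),.108*np.sin(np.pi/3)
obs=[((-.167,-.150,.012),S(42,488)),((-.167,.150,.012),S(158,309)),((.155,-.150,.0),S(470,577)),
((-.167,-.150,.012),T(42,444)),((-.167,.150,.012),T(145,213)),((.155,-.150,.0),T(387,551)),
((-c,s,.050),S(268,314)),((-c,-s,.050),S(205,426)),((-c,s,.122),S(270,237)),((-c,-s,.122),S(207,342)),
((-c,-s,.122),T(181,354)),((-c,-s,.05),T(178,405)),
((.034,.0589,.133),S(370,258)),((-.074,-.15,.310),T(150,298)),((-.074,.15,.310),T(260,40)),((-.074,-.15,.250),S(168,207))]
def W(p,q):
    cc,ss=np.cos(q[2]),np.sin(q[2]);p=np.asarray(p,float)
    return np.array([q[0]+cc*p[0]-ss*p[1],q[1]+ss*p[0]+cc*p[1],p[2]])
f=lambda q:np.concatenate([proj(ci,W(p,q))[0]-uv for p,(ci,uv) in obs])
r=least_squares(f,[.55,-.1,-1.57],loss="soft_l1",x_scale=[.1,.1,.1])
if __name__=="__main__":
    print(r.x);print(r.fun.reshape(-1,2).round(1))
    for n,p in dict(hl=(-c,s,.1),hr=(-c,-s,.1),unl=(-.068,0,.117),edgeN=(-.074,-.15,.25),edgeF=(-.074,.15,.25)).items():print(n,W(p,r.x))
E
python3 st.py
```

```text
[ 0.55354071 -0.10705361 -1.59560037]
[[-0.9 -1.4]
 [-0.4 -1.1]
 [ 0.5  1.2]
 [-0.1 -0.5]
 [-0.4 -1.9]
 [ 0.3  1.6]
 [-0.4  0.3]
 [ 0.2  0.4]
 [-0.   0.2]
 [ 0.3  0.4]
 [ 1.3  1.7]
 [ 0.8  0.1]
 [-0.1  0.2]
 [ 0.4 -9.6]
 [-0.3 -9.6]
 [-1.6  1.3]]
hl [ 0.64838197 -0.05538992  0.1       ]
hr [ 0.46137802 -0.05075052  0.1       ]
unl [ 0.55522721 -0.03907452  0.117     ]
edgeN [ 0.40542216 -0.02935615  0.25      ]
edgeF [ 0.70532988 -0.0367966   0.25      ]
```

The far rear box (rear left; scene pixel 338,204) wears the knobbed lid. The near one (329,236) is low and plain. Two mats are visible at top pixels (198,219) and (158,261), and the first is the farther one, at 0.50 m against 0.40 m. The disc therefore has to turn +120°, dragging handle_left. The documented rows give only a roll about tool z, so I'll check what the mover says about its format before planning the tilt.

```bash
python3 -m crank; python3 -m crank --help; python3 -m crank '{"translation":[[0,0,0]],"roll":[0.02],"fingers":[1]}'
```

```text
clock: 0.2
position: [0.2347, 0.5245, 0.1974]
ee_rot: [-0.0, 0.219, 0.976, -0.001]
contact_force: [-0.3, 0.2, 0.4]
width: 0.0857
gripper_force: 0.0invalid input
invalid input: not JSON, or not a number
```

```bash
python3 -m crank '{"translation":[[0,0,0]],"roll":[[0.05,0,0]],"fingers":[1]}'; echo; python3 -m crank '{"translation":[[0,0,0]],"roll":[0],"pitch":[0.05],"fingers":[1]}'
```

```text
validation failed for argument at $.ro...
validation failed for argument at $...
```

Tilt keys are refused, so tilt can only come from the documented behaviour at the reach limit. I'll check what lies near the robot on the left, then test that.

```bash
python3 - <<'E'
from h import *
ct=camera_info("top");cs=camera_info("scene")
for n,ci,uv in(("rack",cs,(30,270)),("rack",cs,(75,300)),("rackT",ct,(95,285)),("rackT",ct,(40,360)),("hammer",ct,(80,250)),("tray",ct,(245,305)),("trayR",ct,(440,345)),("bottle",ct,(238,170)),("tape",ct,(208,248))):
    print(n,uv,atz(ci,uv,0).round(3),atz(ci,uv,.1).round(3))
E
python3 -m crank '{"translation":[[22,-41,-9],[22,-41,-9],[22,-41,-9],[22,-41,-9]],"roll":[0,0,0,0],"fingers":[1,1,1,1]}'; python3 -c "
from h import *
s=manip.get_state();print(s['qpos'].tolist(),s['position'],s['ee_rot'])"
```

```text
rack (30, 270) [0.186 0.637 0.   ] [0.078 0.51  0.1  ]
rack (75, 300) [0.115 0.431 0.   ] [0.016 0.332 0.1  ]
rackT (95, 285) [0.143 0.436 0.   ] [0.109 0.382 0.1  ]
rackT (40, 360) [-0.086  0.459  0.   ] [-0.101  0.403  0.1  ]
hammer (80, 250) [0.231 0.541 0.   ] [0.189 0.478 0.1  ]
tray (245, 305) [0.221 0.006 0.   ] [ 0.18 -0.01  0.1 ]
trayR (440, 345) [ 0.277 -0.517  0.   ] [ 0.231 -0.489  0.1  ]
bottle (238, 170) [0.683 0.194 0.   ] [0.602 0.161 0.1  ]
tape (208, 248) [0.359 0.174 0.   ] [0.306 0.143 0.1  ]
clock: 0.6
position: [0.084, 0.4127, 0.2338]
ee_rot: [-0.0, 0.219, 0.976, -0.0]
contact_force: [-0.4, 0.3, 0.6]
width: 0.0856
gripper_force: 0.0
[1.2040724747096128, 0.019209313338595498, 1.731147231155136, 0.0003603983445257882, 1.3918831248002725, 0.07558355809471844] [0.08402127 0.41269509 0.23384788] [-2.22363960e-04  2.19386704e-01  9.75637913e-01 -2.94365889e-04]
```

```bash
python3 -m crank '{"translation":[[22,-41,-12],[22,-41,-12],[22,-41,-12],[22,-41,-12]],"roll":[0,0,0,0],"fingers":[1,1,1,1]}'; python3 -c "
from h import *
s=manip.get_state();print(s['qpos'].tolist(),s['position'],s['ee_rot'])"
python3 -m crank '{"translation":[[-21,-45,0],[-21,-45,0],[-21,-45,0]],"roll":[0,0,0],"fingers":[1,1,1]}'; python3 -c "
from h import *
s=manip.get_state();print(s['qpos'].tolist(),s['position'],s['ee_rot'],R.from_quat(s['ee_rot'],scalar_first=True).as_matrix()[:,2])"
```

```text
clock: 1.0
position: [-0.0654, 0.3017, 0.2823]
ee_rot: [-0.0, 0.22, 0.976, 0.0]
contact_force: [-1.3, 1.8, 0.5]
width: 0.0855
gripper_force: 0.0
[1.5567848641922681, -0.18880922294854474, 1.794570581509333, 0.0004485201193001118, 1.5351867219811195, 0.42890420673094115] [-0.06535702  0.30174495  0.28232551] [-2.85693994e-04  2.19659790e-01  9.75576457e-01  2.69216477e-04]
clock: 1.3
position: [-0.0651, 0.1521, 0.2816]
ee_rot: [0.0, 0.218, 0.976, -0.0]
contact_force: [-1.4, -0.2, 0.4]
width: 0.0853
gripper_force: 0.0
[1.5429081230218562, -0.45070229222002073, 1.9357603033575737, -0.0001714137294760739, 1.6569617227645912, 0.41177685781427437] [-0.06511516  0.15213443  0.28160114] [ 1.24558890e-04  2.18073362e-01  9.75932352e-01 -1.93328768e-04] [ 1.58802393e-04 -4.31677550e-04 -9.99999894e-01]
```

```bash
cat > fk.py <<'E'
from h import *
from scipy.optimize import least_squares
D=[([1.02903864,.276595552,1.50608427,0,1.36068779],[.23456755,.52436875,.1970589]),
([1.20407247,.0192093,1.7311472,0,1.3918831],[.08402,.412695,.233848]),
([1.55678486,-.188809,1.79457058,0,1.53518672],[-.065357,.301745,.282326]),
([1.542908,-.450702,1.93576,0,1.6569617],[-.065115,.152134,.281601])]
def pos(q,p):
    a,b,H,d,L,e=p
    r=e+a*np.sin(q[1])+b*np.sin(q[1]+q[2]);z=H+a*np.cos(q[1])+b*np.cos(q[1]+q[2])-L
    c,s=np.cos(q[0]),np.sin(q[0]);return np.array([c*r-s*d,s*r+c*d,z])
f=lambda p:np.concatenate([pos(q,p)-x for q,x in D])*1e3
r=least_squares(f,[.42,.4,.2,.07,.2,0])
print(r.x.round(4),r.fun.round(1))
E
python3 fk.py
```

```text
[ 0.6022  0.4109 -0.4506  0.0695 -0.1553  0.0025] [-0.9 -1.3  0.6  1.1  2.7 -0.4  0.1 -0.7 -0.5 -0.2 -0.7  0.4]
```

```bash
python3 -m crank '{"translation":[[0,0,-25],[0,0,-25],[0,0,-25],[0,0,-25],[0,0,-25],[0,0,-25],[0,0,-25],[0,0,-25]],"roll":[0.14,0.14,0.14,0.14,0.14,0.14,0.14,0.15],"fingers":[1,1,1,1,1,1,1,1]}'; python3 -c "
from h import *
s=manip.get_state();print(s['qpos'].tolist(),s['position'],s['ee_rot'])"
```

```text
clock: 2.1
position: [-0.0649, 0.154, 0.4828]
ee_rot: [-0.0, 0.71, 0.705, 0.0]
contact_force: [-0.5, 0.2, 0.0]
width: 0.0852
gripper_force: 0.0
[1.5412369230879517, -0.39343783181634434, 1.430191396673882, -5.6099548289213645e-05, 2.104370350094284, 1.5480327014211348] [-0.06485839  0.15397431  0.48284632] [-1.43816751e-04  7.09515403e-01  7.04689888e-01  1.86624795e-04]
```

```bash
python3 -m crank '{"translation":[[20,30,-5],[10,40,-5],[0,45,-5],[0,45,-5],[-20,45,-5],[-30,40,-5],[-45,20,-5],[-50,0,-5]],"roll":[0,0,0,0,0,0,0,0],"fingers":[1,1,1,1,1,1,1,1]}';python3 -m crank '{"translation":[[-50,0,-5],[-50,0,-5],[-50,-10,-5],[-50,-20,-5],[-40,-40,-5],[-30,-40,-5]],"roll":[0,0,0,0,0,0],"fingers":[1,1,1,1,1,1]}'; python3 -c "
from h import *
s=manip.get_state();print(s['qpos'].tolist(),s['position'],s['ee_rot'])"
```

```text
clock: 2.9
position: [0.1593, 0.0856, 0.5134]
ee_rot: [-0.0, 0.708, 0.707, -0.001]
contact_force: [0.8, -0.7, -0.2]
width: 0.0854
gripper_force: 0.0
clock: 3.5
position: [0.1202, -0.0545, 0.5285]
ee_rot: [0.0, 0.707, 0.707, -0.0]
contact_force: [0.5, -1.0, -0.8]
width: 0.0856
gripper_force: 0.0
[-0.9790419342493392, -0.41766027967725816, 1.318747181499122, -0.00013843608910267633, 2.240212540460348, -0.9781330809140796] [ 0.12022494 -0.05454376  0.52851887] [ 1.33458393e-04  7.07458390e-01  7.06754980e-01 -8.14105378e-05]
```

```bash
python3 -m crank '{"translation":[[-35,-10,-20],[-35,-10,-20],[-40,-10,-20],[-40,-10,-20],[-15,-10,-20]],"roll":[0,0,0,0,0],"fingers":[1,1,1,1,1]}'; python3 -m crank '{"translation":[[0,0,-40],[0,0,-40]],"roll":[0,0],"fingers":[1,1]}'; python3 -c "
from h import *
s=manip.get_state();print(s['qpos'].tolist(),s['position'],s['ee_rot'])"
```

```text
clock: 4.0
position: [0.072, -0.2172, 0.6247]
ee_rot: [-0.001, 0.709, 0.706, 0.001]
contact_force: [-0.2, -0.2, -0.7]
width: 0.0852
gripper_force: 0.0
clock: 4.2
position: [0.0728, -0.2135, 0.7061]
ee_rot: [-0.001, 0.708, 0.706, 0.001]
contact_force: [-0.4, -0.5, 1.8]
width: 0.0859
gripper_force: 0.0
[-1.5551942464225954, -0.06616031661975777, 0.5728755400102246, 8.267832201463925e-05, 2.637244674360437, -1.5521369321782863] [ 0.07275553 -0.21349167  0.70609685] [-0.00083725  0.70816085  0.70605015  0.00083688]
```

```bash
python3 -m crank '{"translation":[[0,0,-50],[0,0,-50]],"roll":[0,0],"fingers":[1,1]}'; python3 -c "
from h import *
s=manip.get_state();print(s['qpos'].tolist(),s['position'],R.from_quat(s['ee_rot'],scalar_first=True).as_matrix()[:,2])"
```

```text
clock: 4.4
position: [0.0737, -0.2194, 0.7369]
ee_rot: [0.018, 0.707, 0.706, -0.017]
contact_force: [0.1, -0.6, -0.3]
width: 0.0854
gripper_force: 0.0
[-1.5501413062260365, -0.0194293849939456, 0.40274865600897464, -0.0014332726396517157, 2.7090697080939616, -1.5500637314869037] [ 0.07370743 -0.2193691   0.73691319] [ 4.15166262e-04 -4.91853408e-02 -9.98789582e-01]
```

The tilt does appear at the reach limit and it stays. I'll move out to the right at height, where stretching tilts the fingers outward (−y), and check with the wrist camera what is below.

```bash
python3 -m crank '{"translation":[[-45,0,25],[-45,0,25],[-45,0,25],[-45,0,25],[-45,0,25],[-45,0,25],[-45,0,25]],"roll":[0,0,0,0,0,0,0],"fingers":[1,1,1,1,1,1,1]}'; python3 -c "
from h import *
s=manip.get_state();print(s['qpos'].tolist(),s['position'],R.from_quat(s['ee_rot'],scalar_first=True).as_matrix()[:,2])
ci=camera_info('wrist');cv2.imwrite('pics/w1.png',get_image('wrist'))
for uv in((256,0),(256,192),(256,383),(0,192),(511,192)):print(uv,atz(ci,uv,0).round(2))"
```

```text
clock: 5.1
position: [0.074, -0.53, 0.5784]
ee_rot: [0.015, 0.707, 0.707, -0.015]
contact_force: [-0.3, 0.4, 0.2]
width: 0.0854
gripper_force: 0.0
[-1.5621169226785052, 0.24888539504935622, 0.6115415816707886, 1.3099640822391541e-05, 2.23885000408766, -1.5618632414444062] [ 0.07400649 -0.52995261  0.57836823] [ 3.77443824e-04 -4.23013627e-02 -9.99104825e-01]
(256, 0) [ 0.08 -0.26  0.  ]
(256, 192) [ 0.08 -0.69  0.  ]
(256, 383) [ 0.08 -1.33  0.  ]
(0, 192) [-0.58 -0.69  0.  ]
(511, 192) [ 0.74 -0.69  0.  ]
```

View pics/w1.png

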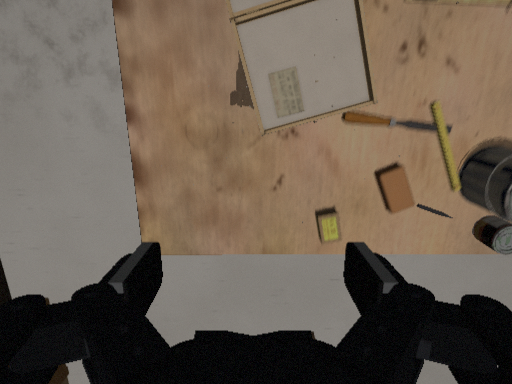

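The area to the right is empty bench, apart from a low yellow box at (328,225), and it ends near y = −0.87. I'll push outward.

```bash
python3 -m crank '{"translation":[[-50,0,40],[-50,0,40],[-50,0,40],[-50,0,40],[-50,0,30],[-50,0,0],[-50,0,0]],"roll":[0,0,0,0,0,0,0],"fingers":[1,1,1,1,1,1,1]}'; python3 -c "
from h import *
s=manip.get_state();print(s['qpos'].tolist(),s['position'],R.from_quat(s['ee_rot'],scalar_first=True).as_matrix()[:,2])"
```

```text
clock: 5.85
position: [0.0724, -0.8071, 0.4219]
ee_rot: [0.023, 0.707, 0.707, -0.021]
contact_force: [1.0, -19.9, 8.6]
width: 0.0857
gripper_force: 0.0
[-1.568189677336631, 0.7081082441452616, 0.22023603646456483, 0.0026226097601138006, 2.151787880410227, -1.5665423463716999] [ 0.07237649 -0.8071429   0.42191676] [ 0.00235238 -0.06141416 -0.9981096 ]
```

```bash
python3 -m crank '{"translation":[[-50,0,0],[-50,0,0],[-50,0,0],[-50,0,0]],"roll":[0,0,0,0],"fingers":[1,1,1,1]}'; python3 -c "
from h import *
s=manip.get_state();print(s['qpos'].tolist(),s['position'],R.from_quat(s['ee_rot'],scalar_first=True).as_matrix()[:,2])"
```

```text
clock: 6.25
position: [0.0644, -0.9043, 0.3618]
ee_rot: [0.065, 0.704, 0.704, -0.057]
contact_force: [-0.4, 0.0, -0.6]
width: 0.0854
gripper_force: 0.0
[-1.5819558971107999, 0.7866655610804174, 0.22483009656202332, 0.013761770315208467, 1.9565305513590658, -1.575551609329871] [ 0.06438609 -0.90428458  0.36184476] [ 0.01082274 -0.17278128 -0.98490076]
```

```bash
python3 -m crank '{"translation":[[-50,0,0],[-50,0,0],[-50,0,0],[-50,0,0],[-50,0,0],[-50,0,0],[-50,0,0],[-50,0,0]],"roll":[0,0,0,0,0,0,0,0],"fingers":[1,1,1,1,1,1,1,1]}'; python3 -c "
from h import *
s=manip.get_state();print(s['qpos'].tolist(),s['position'],R.from_quat(s['ee_rot'],scalar_first=True).as_matrix())"
```

```text
clock: 7.05
position: [0.0506, -1.0563, 0.3211]
ee_rot: [0.164, 0.69, 0.69, -0.146]
contact_force: [0.1, 0.5, 0.2]
width: 0.0853
gripper_force: 0.0
[-1.6033802919765057, 0.8716312024627858, 0.22507960346928269, 0.03922591116061316, 1.603435675794377, -1.592903158908883] [ 0.05061141 -1.05626247  0.32108277] [[ 0.00607955  0.99966226  0.02526664]
 [ 0.90378829  0.00531994 -0.42794676]
 [-0.42793664  0.02543742 -0.9034507 ]]
```

```bash
python3 -m crank '{"translation":[[-50,20,0],[-50,20,0],[-50,20,0],[-50,20,0]],"roll":[0,0,0,0],"fingers":[1,1,1,1]}'; python3 -c "
from h import *
s=manip.get_state();M=R.from_quat(s['ee_rot'],scalar_first=True).as_matrix()
print(s['qpos'].tolist(),s['position'],M)
ci=camera_info('wrist');c,d=ray(ci,(256,192));print(M.T@(c-s['position']),M.T@d)"
```

```text
clock: 7.45
position: [0.1141, -1.1031, 0.341]
ee_rot: [0.215, 0.677, 0.678, -0.189]
contact_force: [1.3, -0.4, 0.8]
width: 0.0856
gripper_force: 0.0
[-1.5364710692406924, 0.8792842404726764, 0.22504604223425598, 0.017036352016451643, 1.4572673779020944, -1.5339209331947574] [ 0.11405835 -1.10308857  0.3410184 ] [[ 0.01007072  0.99931106  0.03572089]
 [ 0.83702526  0.01111938 -0.54705126]
 [-0.54707157  0.03540849 -0.83633662]]
[ 0.06725526 -0.00098475 -0.17453704] [-0.25676879  0.00974125  0.96653033]
```

```bash
cat > go.py <<'E'
from h import *
import sys
s=manip.get_state();M=R.from_quat(s['ee_rot'],scalar_first=True).as_matrix()
print(round(s['clock'],2),'q',s['qpos'].round(2),'g',(s['position']-.019*M[:,2]).round(4),'F',s['contact_force'].round(1),'w',s['width'].round(4),s['gripper_force'])
if len(sys.argv)>1 and sys.argv[1]=='M': print(M.round(3))
v=[float(x) for x in sys.argv[1:] if x!='M']
g=s['position']-.019*M[:,2]
for i in range(0,len(v)-2,3):
    t=np.array(v[i:i+3]);d=M.T@(t-g)*1e3;print('to',t,d.round(1),np.linalg.norm(d).round());g=t
E
python3 -m crank '{"translation":[[0,0,-10]],"roll":[-0.065],"fingers":[1]}'
python3 go.py M  .25 -.75 .5  .45 -.35 .52  .58 .13 .47  .65 .045 .25  .648 -.0 .18
```

```text
clock: 7.55
position: [0.1166, -1.0972, 0.3469]
ee_rot: [0.208, 0.654, 0.701, -0.194]
contact_force: [-0.7, 0.9, -0.6]
width: 0.0852
gripper_force: 0.0Traceback (most recent call last):
  File "go.py", line 4, in <module>
    print(round(s['clock'],2),'q',s['qpos'].round(2),'g',(s['position']-.019*M[:,2]).round(4),'F',s['contact_force'].round(1),'w',s['width'].round(4),s['gripper_force'])
                                                                                                                                  ^^^^^^^^^^^^^^^^
AttributeError: 'float' object has no attribute 'round'
```

```bash
sed -i "s/s\['width'\].round(4)/round(s['width'],4)/; s/np.linalg.norm(d).round()/round(float(np.linalg.norm(d)))/" go.py
python3 go.py M  .25 -.75 .5  .45 -.35 .52  .58 .13 .47  .65 .045 .25  .648 -.0 .18
```

```text
7.55 q [-1.53  0.87  0.23  0.02  1.47 -1.6 ] g [ 0.1159 -1.0868  0.3629] F [-0.7  0.9 -0.6] w 0.0852 0.0
[[-0.059  0.998  0.038]
 [ 0.836  0.07  -0.544]
 [-0.545  0.    -0.838]]
to [ 0.25 -0.75  0.5 ] [ 198.9  157.4 -293.1] 388
to [ 0.45 -0.35  0.52] [ 311.8  227.5 -226.8] 448
to [0.58 0.13 0.47] [ 421.   163.2 -214.3] 500
to [0.65  0.045 0.25 ] [ 44.8  63.8 233.3] 246
to [ 0.648 -0.     0.18 ] [ 0.7 -5.2 83.1] 83
```

```bash
python3 -m crank '{"translation":[[25,20,-37],[25,20,-37],[25,20,-37],[25,20,-37],[25,20,-37],[25,20,-37],[25,20,-37],[25,20,-37]],"roll":[0,0,0,0,0,0,0,0],"fingers":[1,1,1,1,1,1,1,1]}' >/dev/null
python3 -m crank '{"translation":[[34,25,-25],[34,25,-25],[34,25,-25],[34,25,-25],[34,25,-25],[34,25,-25],[34,25,-25],[34,25,-25]],"roll":[0,0,0,0,0,0,0,0],"fingers":[1,1,1,1,1,1,1,1]}' >/dev/null
python3 go.py M .45 -.35 .52  .58 .13 .47  .65 .045 .25  .648 -.0 .18
```

```text
9.15 q [-0.58  0.05  1.21 -0.46  1.51 -0.7 ] g [ 0.4268 -0.3956  0.5201] F [ 0.7  0.2 -0.1] w 0.0852 0.0
[[-0.055  0.998  0.034]
 [ 0.834  0.065 -0.549]
 [-0.55  -0.002 -0.835]]
to [ 0.45 -0.35  0.52] [ 36.8  26.1 -24.1] 51
to [0.58 0.13 0.47] [ 420.5  160.9 -217.1] 500
to [0.65  0.045 0.25 ] [ 46.2  64.7 232.8] 246
to [ 0.648 -0.     0.18 ] [ 1.1 -4.8 83.1] 83
```

```bash
python3 -m crank '{"translation":[[41,17,-22],[41,17,-22],[41,17,-22],[41,17,-22],[41,17,-22],[41,17,-22],[41,17,-22],[41,17,-22]],"roll":[0,0,0,0,0,0,0,0],"fingers":[1,1,1,1,1,1,1,1]}' >/dev/null
python3 -m crank '{"translation":[[43,17,-22],[43,17,-22],[43,17,-22]],"roll":[0,0,0],"fingers":[1,1,1]}' >/dev/null
python3 go.py M .65 .045 .25 .648 -.0 .18; python3 -c "
from h import *
from st import r,W
ci=camera_info('wrist');im=get_image('wrist')
print(proj(ci,[W((-.054,.0935,.122),r.x),W((-.054,-.0935,.122),r.x),W((.034,.0589,.133),r.x)]))
cv2.imwrite('pics/w2.png',im)"
```

```text
10.25 q [ 0.43  0.38  0.9  -0.61  2.02  0.13] g [0.5783 0.1255 0.471 ] F [ 0.7 -0.8  0.7] w 0.0853 0.0
[[-0.056  0.998  0.034]
 [ 0.833  0.066 -0.55 ]
 [-0.551 -0.002 -0.834]]
to [0.65  0.045 0.25 ] [ 50.7  66.8 231.1] 246
to [ 0.648 -0.     0.18 ] [ 1.2 -4.8 83.1] 83
[[287.03702288 128.08789067]
 [179.36494043 119.91183582]
 [261.95864975 167.31669461]]
```

View pics/w2.png

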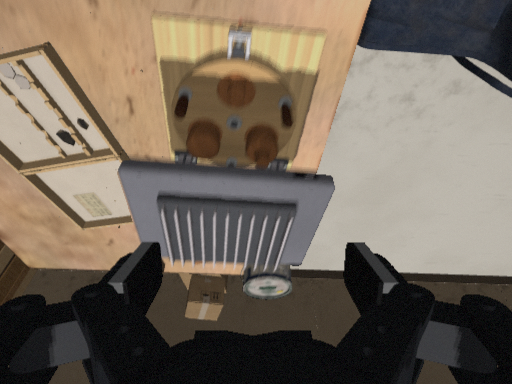

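Seen past the hood: handle_left at about (286,112) and the knobbed lid at (262,145), both as predicted (287,128 for the handle top). The empty spigot is at (236,90). I'll reach for handle_left.

```bash
python3 -m crank '{"translation":[[10,14,42],[10,14,42],[10,14,42],[10,14,42],[11,11,42],[0,-1,40],[0,-1,40]],"roll":[0,0,0,0,0,0,0],"fingers":[1,1,1,1,1,0.8,0.8]}' 40 
python3 go.py  .648 -.055 .1
```

```text
clock: 11.0
position: [0.6507, -0.0003, 0.1831]
ee_rot: [0.209, 0.654, 0.699, -0.198]
contact_force: [0.5, 0.2, 0.6]
width: 0.0682
gripper_force: 0.0
11.0 q [ 0.23  0.47  1.4  -0.58  1.41  0.3 ] g [0.6501 0.0102 0.1989] F [0.5 0.2 0.6] w 0.0682 0.0
to [ 0.648 -0.055  0.1  ] [  0.3  -6.  118.3] 118
```

```bash
python3 -m crank '{"translation":[[0,-3,40],[0,-3,40],[0,0,25],[0,0,13],[0,0,0],[0,0,0],[0,0,0],[0,0,0]],"roll":[0,0,0,0,0,0,0,0],"fingers":[0.8,0.8,0.8,0.8,0,0,0,0]}' 40; python3 go.py M .648 -.055 .1
```

```text
clock: 11.8
position: [0.6491, -0.0636, 0.0884]
ee_rot: [0.209, 0.655, 0.699, -0.198]
contact_force: [-6.2, 3.7, 6.4]
width: 0.0138
gripper_force: 38.9
11.8 q [ 0.13  0.52  1.57 -0.64  1.18  0.36] g [ 0.6485 -0.0532  0.1043] F [-6.2  3.7  6.4] w 0.0138 38.892738819122314
[[-0.054  0.998  0.033]
 [ 0.833  0.063 -0.55 ]
 [-0.551 -0.002 -0.835]]
to [ 0.648 -0.055  0.1  ] [ 0.9 -0.6  4.5] 5
```

```bash
python3 -c "
from h import *
ci=camera_info('wrist');im=get_image('wrist')
s=manip.get_state();M=R.from_quat(s['ee_rot'],scalar_first=True).as_matrix()
print(proj(ci,[s['position'],s['position']-.019*M[:,2]]))
cv2.imwrite('pics/w3.png',cv2.resize(im[130:384,130:390],(780,600)[:2],interpolation=cv2.INTER_CUBIC))"
```

```text
[[254.65340391 225.20342158]
 [254.82423564 237.72039085]]
```

View pics/w3.png

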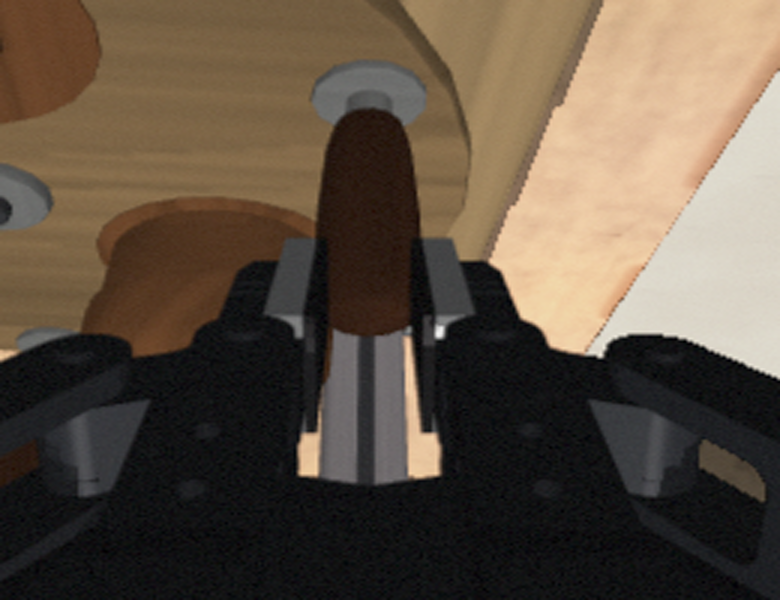

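Run:
```python
from h import *
s=manip.get_state();M=R.from_quat(s['ee_rot'],scalar_first=True).as_matrix()
a0=np.arctan2(.0516,.0948);p=lambda k:np.array([.108*np.cos(a0+k),.108*np.sin(a0+k),0])
for k in range(12):
    print((M.T@(p(np.radians(10*k+10))-p(np.radians(10*k)))*1e3).round(1))
```

```text
[13.6 -9.4 -9. ]
[ 12.1 -12.1  -7.9]
[ 10.1 -14.4  -6.7]
[  7.9 -16.3  -5.2]
[  5.4 -17.7  -3.5]
[  2.8 -18.5  -1.8]
[  0.  -18.8   0. ]
[ -2.7 -18.5   1.8]
[ -5.3 -17.7   3.6]
[ -7.8 -16.3   5.2]
[-10.1 -14.4   6.7]
[-12.  -12.1   7.9]
```

```bash
python3 -m crank '{"translation":[[7,-5,-4.5],[7,-5,-4.5],[6,-6,-4],[6,-6,-4],[5,-7,-3.5],[5,-7,-3.5],[4,-8,-2.5],[4,-8,-2.5]],"roll":[0,0,0,0,0,0,0,0],"fingers":[0,0,0,0,0,0,0,0]}' 35; python3 go.py M
```

```text
clock: 12.65
position: [0.5946, -0.0151, 0.0868]
ee_rot: [0.21, 0.655, 0.699, -0.197]
contact_force: [-0.9, -0.7, -0.3]
width: 0.0002
gripper_force: 0.0
12.65 q [ 0.22  0.48  1.66 -0.63  1.19  0.45] g [ 0.5939 -0.0047  0.1027] F [-0.9 -0.7 -0.3] w 0.0002 0.0
[[-0.055  0.998  0.035]
 [ 0.833  0.065 -0.55 ]
 [-0.551 -0.001 -0.835]]
```

Run:
```python
from h import *
s=manip.get_state();ci=camera_info('wrist');d=np.array([.6491,-.0636,.0884])-s['position']
f=lambda u,v:(130+u/3,130+v*254/600)
print('top',atz(ci,f(368,330),.122-d[2])+d,'flange',atz(ci,f(369,92),.052-d[2])+d,'neck',atz(ci,f(369,108),.056-d[2])+d)
im=get_image('wrist');cv2.imwrite('pics/w4.png',cv2.resize(im[60:360,120:400],(560,600)))
```

```text
top [ 0.64748996 -0.05597664  0.122     ] flange [ 0.64730257 -0.05126882  0.052     ] neck [ 0.647454  -0.0535398  0.056    ]
```

View pics/w4.png

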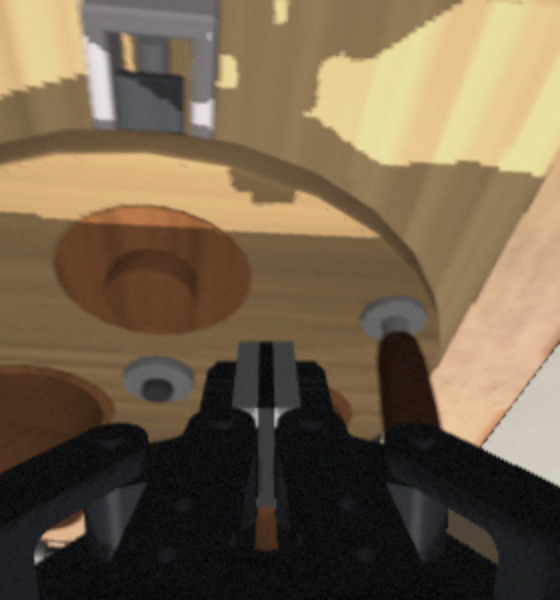

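```bash
python3 -m crank '{"translation":[[0,0,-40],[0,20,-20],[0,20,0],[0,10,0]],"roll":[0,0,0,0],"fingers":[0,0.7,0.7,0.7]}' 110 >/dev/null; python3 go.py M .6475 -.012 .16 .6475 -.057 .097
```

```text
13.1 q [ 0.26  0.51  1.46 -0.59  1.34  0.38] g [0.6442 0.0318 0.1535] F [-0.2 -0.4 -0.8] w 0.0433 0.0
[[-0.054  0.998  0.038]
 [ 0.833  0.066 -0.549]
 [-0.55   0.002 -0.835]]
to [ 0.6475 -0.012   0.16  ] [-40.3   0.4  18.7] 44
to [ 0.6475 -0.057   0.097 ] [-2.8 -3.1 77.3] 77
```

```bash
python3 -m crank '{"translation":[[-40,0,19],[-1,-1,39],[-2,-2,38],[0,0,0],[0,0,0],[0,0,0],[0,0,0],[0,0,0]],"roll":[0,0,0,0,0,0,0,0],"fingers":[0.7,0.7,0.7,0,0,0,0,0]}' 110; python3 go.py M
```

```text
clock: 13.9
position: [0.6492, -0.0668, 0.0817]
ee_rot: [0.212, 0.654, 0.7, -0.194]
contact_force: [4.1, -3.2, -4.4]
width: 0.0143
gripper_force: 107.9
13.9 q [ 0.13  0.53  1.58 -0.64  1.16  0.37] g [ 0.6484 -0.0564  0.0976] F [ 4.1 -3.2 -4.4] w 0.0143 107.85008311271667
[[-0.055  0.998  0.042]
 [ 0.833  0.069 -0.549]
 [-0.55   0.005 -0.835]]
```

```bash
python3 -m crank '{"translation":[[7,-5,-4.5],[7,-5,-4.5],[6,-6,-4],[6,-6,-4]],"roll":[0,0,0,0],"fingers":[0,0,0,0]}' 110; python3 go.py M
```

```text
clock: 14.3
position: [0.6218, -0.0372, 0.0814]
ee_rot: [0.21, 0.655, 0.699, -0.196]
contact_force: [-0.5, 0.3, -0.9]
width: -0.0
gripper_force: 0.0
14.3 q [ 0.18  0.51  1.62 -0.64  1.17  0.42] g [ 0.6211 -0.0267  0.0973] F [-0.5  0.3 -0.9] w -0.0 0.0
[[-0.055  0.998  0.037]
 [ 0.833  0.066 -0.55 ]
 [-0.551  0.    -0.835]]
```

Run:
```python
from h import *
s=manip.get_state();ci=camera_info('wrist');K=np.array(ci['mtx']);print('pos',s['position'])
d=np.array([.5946,-.0151,.0868])-s['position']
fl=lambda u,v:(120+u/2,60+v/2)
for n,u,v,z in(("flange",394,318,.052),("hubcap",159,380,.053),("spigot top",152,275,.062),("disc front edge",190,137,.05)):print(n,(atz(ci,fl(u,v),z-d[2])+d).round(4))
# current frame: width profile of handle
im=get_image('wrist');hsv=cv2.cvtColor(im,cv2.COLOR_BGR2HSV)
cv2.imwrite('pics/w5.png',im)
d=np.array([.6491,-.0636,.0884])-s['position'];
w3=cv2.imread('pics/w3.png')
for v in(120,150,180,210,235,260,300,325):
    row=w3[v].astype(int).sum(1); print(v,[ (i) for i in range(250,500,6) if row[i]<150 and w3[v,i,2]>w3[v,i,0]+12][:1],[ (i) for i in range(250,500,6) if row[i]<150 and w3[v,i,2]>w3[v,i,0]+12][-1:])
p=lambda y,z,x=.648:proj(ci,[np.array([x,y,z])-d])[0]
for y in(-.035,-.045,-.055,-.065):
    o=[]
    for z in(.06,.08,.1,.122):
        a=p(y,z,.638);b=p(y,z,.658);o.append(((a[0]-130)*3,(b[0]-130)*3,(a[1]-130)*600/254))
    print(y,np.array(o).round(0).tolist())
```

```text
pos [ 0.6218355  -0.03718083  0.08144403]
flange [ 0.6463 -0.0523  0.052 ]
hubcap [ 0.5516 -0.1034  0.053 ]
spigot top [ 0.5557 -0.0206  0.062 ]
disc front edge [0.5688 0.0277 0.05  ]
120 [346] [394]
150 [328] [406]
180 [322] [412]
210 [322] [418]
235 [274] [418]
260 [256] [406]
300 [328] [406]
325 [334] [406]
-0.035 [[328.0, 428.0, 66.0], [325.0, 432.0, 123.0], [321.0, 437.0, 190.0], [316.0, 444.0, 278.0]]
-0.045 [[326.0, 422.0, 94.0], [323.0, 426.0, 151.0], [320.0, 431.0, 217.0], [315.0, 437.0, 303.0]]
-0.055 [[325.0, 417.0, 120.0], [322.0, 421.0, 177.0], [318.0, 424.0, 242.0], [314.0, 430.0, 326.0]]
-0.065 [[324.0, 412.0, 145.0], [320.0, 415.0, 201.0], [317.0, 419.0, 265.0], [312.0, 423.0, 347.0]]
```

Run:
```python
from h import *
s=manip.get_state();ci=camera_info('wrist');M=R.from_quat(s['ee_rot'],scalar_first=True).as_matrix()
for v in((0,0,0),(.011,0,0),(-.011,0,0),(.011,0,-.019),(.011,0,-.038),(.011,.01,0),(.011,.01,-.038),(-.011,0,-.038)):print(v,proj(ci,[s['position']+M@np.array(v)])[0].round(0))
im=cv2.imread('pics/w5.png').astype(int)
for v in range(190,300,4):print(v,im[v,225:290:5].sum(1).tolist())
```

```text
(0, 0, 0) [255. 225.]
(0.011, 0, 0) [255. 208.]
(-0.011, 0, 0) [255. 242.]
(0.011, 0, -0.019) [255. 219.]
(0.011, 0, -0.038) [255. 232.]
(0.011, 0.01, 0) [271. 208.]
(0.011, 0.01, -0.038) [276. 232.]
(-0.011, 0, -0.038) [255. 273.]
190 [268, 279, 281, 275, 277, 269, 271, 267, 259, 271, 316, 319, 321]
194 [280, 281, 280, 279, 284, 285, 283, 288, 265, 327, 333, 321, 328]
198 [293, 298, 296, 294, 295, 293, 298, 291, 286, 313, 277, 238, 268]
202 [292, 288, 286, 292, 282, 284, 282, 278, 311, 312, 255, 231, 258]
206 [283, 287, 282, 291, 280, 283, 277, 280, 274, 322, 227, 84, 86]
210 [296, 293, 283, 288, 293, 283, 293, 293, 294, 291, 79, 61, 84]
214 [292, 291, 288, 301, 284, 298, 285, 290, 289, 272, 66, 77, 68]
218 [289, 289, 280, 287, 304, 303, 302, 311, 312, 251, 88, 73, 81]
222 [314, 309, 310, 307, 311, 316, 318, 315, 313, 218, 69, 71, 72]
226 [297, 292, 297, 294, 293, 292, 296, 293, 290, 206, 74, 71, 93]
230 [311, 312, 312, 267, 262, 229, 221, 253, 248, 203, 73, 94, 77]
234 [288, 284, 312, 196, 204, 55, 44, 204, 199, 206, 69, 63, 84]
238 [230, 222, 200, 201, 193, 36, 37, 204, 202, 198, 
[... 211 characters left out ...]
, 198, 205, 38, 54, 206, 209, 77, 84, 64, 85]
258 [46, 56, 52, 199, 203, 50, 52, 199, 196, 61, 53, 48, 69]
262 [59, 50, 85, 201, 203, 36, 42, 204, 210, 82, 38, 41, 60]
266 [48, 64, 58, 57, 361, 191, 184, 379, 59, 45, 49, 47, 47]
270 [71, 47, 79, 53, 37, 186, 200, 41, 48, 58, 56, 70, 51]
274 [57, 84, 70, 41, 44, 170, 191, 45, 51, 49, 79, 65, 58]
278 [45, 59, 47, 61, 60, 198, 183, 51, 58, 34, 51, 43, 42]
282 [51, 44, 51, 43, 52, 194, 197, 49, 34, 37, 42, 60, 50]
286 [37, 38, 27, 63, 56, 174, 195, 49, 53, 61, 64, 52, 54]
290 [44, 48, 60, 36, 55, 174, 194, 66, 52, 52, 55, 63, 30]
294 [50, 38, 45, 40, 86, 186, 176, 88, 59, 46, 49, 44, 41]
298 [52, 64, 41, 53, 99, 198, 189, 98, 42, 59, 44, 64, 52]
```

The saved wrist image shows the visible pad tips about 35–40 mm behind the nominal TCP. The earlier grips therefore caught only the handle's top front edge, so I'll go in about 28 mm deeper.

```bash
python3 -m crank '{"translation":[[0,0,-45],[0,14,-10],[0,14,0],[0,0,0]],"roll":[0,0,0,0],"fingers":[0,0.7,0.7,0.7]}' 60 >/dev/null; python3 go.py M .6455 0 .18  .6485 -.0718 .0742
```

```text
14.75 q [ 0.22  0.51  1.49 -0.6   1.3   0.36] g [0.6488 0.0051 0.1432] F [-1.   0.4 -0.6] w 0.0431 0.0
[[-0.054  0.998  0.039]
 [ 0.833  0.067 -0.549]
 [-0.551  0.002 -0.835]]
to [0.6455 0.     0.18  ] [-24.3  -3.5 -28. ] 37
to [ 0.6485 -0.0718  0.0742] [ -1.7  -2.  127.9] 128
```

```bash
python3 -m crank '{"translation":[[-25,-3,0],[0,-2,45],[0,0,30],[0,0,13],[0,0,12]],"roll":[0,0,0,0,0],"fingers":[0.7,0.7,0.7,0.7,0.7]}' 60; python3 go.py M
```

```text
clock: 15.25
position: [0.647, -0.0829, 0.0558]
ee_rot: [0.209, 0.655, 0.699, -0.197]
contact_force: [0.5, -0.3, 0.6]
width: 0.0599
gripper_force: 0.0
15.25 q [ 0.1   0.55  1.62 -0.66  1.11  0.38] g [ 0.6463 -0.0725  0.0717] F [ 0.5 -0.3  0.6] w 0.0599 0.0
[[-0.055  0.998  0.034]
 [ 0.833  0.065 -0.55 ]
 [-0.551 -0.002 -0.835]]
```

No contact on the way in. Closing.

```bash
python3 -m crank '{"translation":[[0,0,0],[0,0,0],[0,0,0],[0,0,0]],"roll":[0,0,0,0],"fingers":[0,0,0,0]}' 60; python3 go.py
```

```text
clock: 15.65
position: [0.6469, -0.0833, 0.0579]
ee_rot: [0.21, 0.655, 0.699, -0.198]
contact_force: [-2.0, -3.9, -0.3]
width: 0.0187
gripper_force: 58.7
15.65 q [ 0.1   0.55  1.61 -0.66  1.11  0.38] g [ 0.6462 -0.0728  0.0737] F [-2.  -3.9 -0.3] w 0.0187 58.67123901844025
```

Full 19 mm grip this time. I'll drag along the arc.

```bash
python3 -m crank '{"translation":[[7,-5,-4.5],[7,-5,-4.5],[6,-6,-4],[6,-6,-4],[5,-7,-3.5],[5,-7,-3.5]],"roll":[0,0,0,0,0,0],"fingers":[0,0,0,0,0,0]}' 60; python3 go.py M
```

```text
clock: 16.25
position: [0.6102, -0.043, 0.0578]
ee_rot: [0.211, 0.654, 0.699, -0.197]
contact_force: [1.1, -8.8, -5.1]
width: 0.0185
gripper_force: 64.1
16.25 q [ 0.18  0.52  1.68 -0.66  1.12  0.46] g [ 0.6094 -0.0325  0.0736] F [ 1.1 -8.8 -5.1] w 0.0185 64.06172633171082
[[-0.056  0.998  0.038]
 [ 0.831  0.068 -0.552]
 [-0.554  0.    -0.833]]
```

```bash
python3 -m crank '{"translation":[[4,-8,-2.6],[4,-8,-2.6],[2.7,-9,-1.8],[2.7,-9,-1.8],[1.4,-9.3,-0.9],[1.4,-9.3,-0.9],[0,-9.4,0],[0,-9.4,0]],"roll":[0,0,0,0,0,0,0,0],"fingers":[0,0,0,0,0,0,0,0]}' 60 >/dev/null; python3 go.py; python3 -m crank '{"translation":[[-1.4,-9.3,0.9],[-1.4,-9.3,0.9],[-2.7,-9,1.8],[-2.7,-9,1.8],[-4,-8.2,2.6],[-4,-8.2,2.6]],"roll":[0,0,0,0,0,0],"fingers":[0,0,0,0,0,0]}' 60 >/dev/null; python3 go.py M
```

```text
17.05 q [ 0.23  0.44  1.82 -0.66  1.07  0.54] g [ 0.5429 -0.012   0.0734] F [ 9.2  4.9 -4.1] w 0.0184 58.96035075187683
17.65 q [ 0.21  0.37  1.95 -0.69  1.02  0.57] g [ 0.4891 -0.0348  0.0733] F [ 1.8 12.2  3.1] w 0.0181 69.4774067401886
[[-0.055  0.997  0.047]
 [ 0.837  0.072 -0.542]
 [-0.544  0.01  -0.839]]
```

```bash
python3 -m crank '{"translation":[[-5,-7.2,3.3],[-5,-7.2,3.3],[-6,-6,4],[-6,-6,4],[0,0,0]],"roll":[0,0,0,0,0],"fingers":[0,0,0,0,0]}' 60 >/dev/null; python3 go.py M .459 -.068 .0735
```

```text
18.15 q [ 0.16  0.34  2.02 -0.72  0.97  0.56] g [ 0.4629 -0.066   0.0733] F [ 4.2 -0.4 -3.8] w 0.0185 74.5256495475769
[[-0.057  0.997  0.044]
 [ 0.834  0.071 -0.547]
 [-0.549  0.005 -0.836]]
to [ 0.459  -0.068   0.0735] [-1.6 -4.   0.8] 4
```

```bash
python3 -m crank '{"translation":[[-2,-4,1],[0,0,0],[0,0,0]],"roll":[0,0,0],"fingers":[0,0,0]}' 60 >/dev/null; python3 go.py; python3 -m crank '{"translation":[[0,0,0],[0,0,0],[0,0,0]],"roll":[0,0,0],"fingers":[0.4,0.4,0.4]}' 60 >/dev/null;python3 go.py; python3 -m crank '{"translation":[[0,0,-40],[0,0,-40],[0,0,-40]],"roll":[0,0,0],"fingers":[0.4,0.4,0.4]}' 60 >/dev/null
python3 - <<'E'
from h import *
from st import r,W,proj
for n in("scene","top"):cv2.imwrite(f"pics/{n}2.png",get_image(n))
ci=camera_info('wrist');im=get_image('wrist');cv2.imwrite('pics/w6.png',im)
print(manip.get_state()['position'],proj(ci,[W((-.068,0,.134),r.x),W((-.068,0,.101),r.x),W((-.054,-.0935,.122),r.x),W((-.054,.0935,.122),r.x)]))
a=cv2.imread('pics/scene2.png')[150:280,250:380];cv2.imwrite('pics/v.png',np.hstack([cv2.resize(a,(400,400)),cv2.resize(im,(400,300))[:,:].copy() if 0 else cv2.copyMakeBorder(cv2.resize(im,(400,300)),0,100,0,0,0)]))
E
```

```text
18.45 q [ 0.16  0.33  2.03 -0.72  0.97  0.56] g [ 0.4629 -0.0662  0.0733] F [10.   7.4 -4.5] w 0.0185 75.3651487827301
18.75 q [ 0.15  0.33  2.03 -0.72  0.98  0.57] g [ 0.4556 -0.0699  0.0733] F [ 0.7 -0.6  1. ] w 0.0339 0.14202482532709837
[ 0.45354683 -0.01324939  0.15915467] [[384.42067852 220.9484257 ]
 [372.71127163 188.5641378 ]
 [258.50603531 213.48988895]
 [481.27750439 224.68160443]]
```

View pics/v.png

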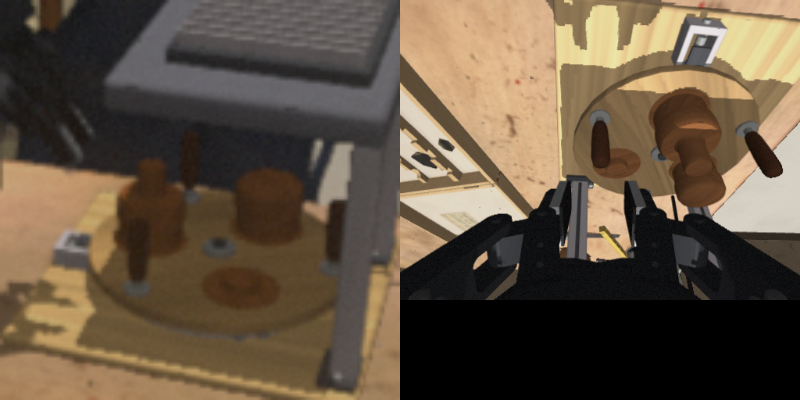

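The knobbed-lid box is now at the front unloading place, and the dragged handle at scene (295,221) is where handle_right stood, so the disc is in its stop. Next is the knob.

```bash
python3 - <<'E'
from h import *
from st import r,W
cs=camera_info('scene')
print(proj(cs,[W((-.068,0,.134),r.x),W((-.068,0,.101),r.x)]))
a=cv2.imread('pics/scene2.png')[195:225,285:315]; g=a.astype(int)
for v in range(2,30,3):print(195+v,g[v,:,2].tolist())
E
python3 go.py M .552 .006 .193 .5567 -.0598 .0932
```

```text
[[299.69316428 202.30254698]
 [299.35402574 212.33426134]]
197 [39, 36, 39, 35, 37, 36, 32, 36, 33, 38, 34, 32, 38, 34, 34, 38, 38, 35, 34, 36, 34, 37, 34, 37, 36, 41, 35, 40, 42, 36]
200 [39, 41, 36, 39, 41, 38, 39, 43, 39, 39, 39, 36, 36, 39, 32, 41, 40, 38, 38, 35, 33, 33, 38, 33, 39, 38, 47, 37, 39, 36]
203 [41, 42, 40, 44, 40, 44, 37, 37, 40, 45, 61, 71, 74, 73, 72, 73, 73, 70, 59, 42, 39, 38, 40, 38, 36, 41, 42, 39, 37, 37]
206 [107, 101, 84, 74, 55, 49, 44, 45, 44, 45, 57, 62, 65, 62, 66, 65, 64, 59, 53, 39, 34, 37, 35, 41, 39, 41, 38, 41, 41, 36]
209 [181, 182, 179, 178, 174, 169, 160, 132, 93, 71, 56, 62, 60, 63, 66, 66, 63, 59, 56, 57, 58, 62, 80, 76, 54, 38, 38, 44, 39, 44]
212 [167, 180, 174, 155, 134, 128, 104, 73, 67, 60, 59, 60, 62, 66, 66, 64, 61, 64, 58, 70, 74, 72, 75, 76, 70, 62, 69, 69, 80, 101]
215 [191, 191, 167, 93, 72, 71, 72, 73, 73, 73, 75, 70, 71, 69, 70, 71, 71, 74, 75, 76, 78, 74, 73, 71, 63, 68, 79, 76, 75, 74]
218 [196, 192, 161, 74, 57, 62, 64, 62, 66, 70, 66, 69, 66, 66, 67, 69, 69, 67, 68, 68, 70, 67, 64, 62, 65, 69, 83, 82, 83, 82]
221 [154, 150, 140, 97, 58, 60, 62, 58, 56, 52, 52, 56, 55, 62, 65, 67, 67, 68, 72, 68, 67, 65, 69, 61, 66, 77, 83, 83, 81, 82]
224 [155, 149, 129, 91, 60, 54, 50, 44, 43, 49, 46, 47, 44, 53, 69, 70, 69, 72, 67, 66, 66, 62, 62, 60, 73, 89, 90, 90, 87, 88]
19.2 q [ 0.29  0.23  1.86 -0.6   1.26  0.47] g [ 0.4528 -0.0028  0.175 ] F [-0.2 -0.1 -0.7] w 0.0343 0.0
[[-0.054  0.998  0.04 ]
 [ 0.833  0.067 -0.549]
 [-0.55   0.004 -0.835]]
to [0.552 0.006 0.193] [ -7.8  99.7 -15.9] 101
to [ 0.5567 -0.0598  0.0932] [-2.000e-01 -1.000e-01  1.196e+02] 120
```

```bash
python3 -m crank '{"translation":[[-2,33,-5],[-3,33,-5],[-3,33,-5],[0,0,40],[0,0,40],[0,0,25]],"roll":[0,0,0,0,0,0],"fingers":[0.6,0.7,0.7,0.7,0.7,0.7]}' 60 >/dev/null;python3 go.py M .5567 -.0598 .0932
python3 - <<'E'
from h import *
im=get_image('wrist');cv2.imwrite('pics/w7.png',im)
for v in range(120,290,10):print(v,im[v,176:340:6,2].tolist())
E
```

```text
19.8 q [ 0.15  0.41  1.79 -0.66  1.1   0.44] g [ 0.5512 -0.0557  0.0986] F [-0.3  0.1  0.2] w 0.06 0.0
[[-0.057  0.998  0.029]
 [ 0.833  0.063 -0.55 ]
 [-0.551 -0.007 -0.834]]
to [ 0.5567 -0.0598  0.0932] [-0.8  5.2  6.9] 9
120 [147, 141, 137, 151, 154, 154, 150, 114, 116, 103, 85, 82, 86, 79, 86, 91, 89, 86, 81, 79, 104, 109, 110, 122, 131, 128, 130, 133]
130 [148, 149, 144, 140, 146, 151, 113, 112, 75, 84, 81, 80, 81, 89, 90, 83, 86, 89, 88, 88, 84, 80, 117, 117, 126, 130, 127, 132]
140 [143, 150, 145, 148, 143, 116, 113, 75, 82, 80, 81, 80, 82, 86, 87, 90, 86, 87, 85, 87, 86, 83, 80, 123, 117, 128, 128, 130]
150 [142, 142, 147, 147, 148, 100, 72, 76, 79, 87, 85, 90, 91, 94, 95, 93, 95, 95, 91, 89, 89, 95, 87, 103, 116, 122, 129, 127]
160 [143, 142, 145, 142, 149, 126, 72, 81, 88, 91, 94, 92, 95, 94, 101, 99, 97, 97, 98, 99, 94, 94, 98, 87, 124, 119, 125, 129]
170 [146, 149, 141, 145, 143, 69, 76, 86, 100, 109, 112, 106, 117, 117, 126, 111, 107, 120, 115, 115, 108, 96, 94, 99, 84, 123, 122, 127]
180 [135, 138, 149, 145, 144, 77, 85, 94, 126, 135, 183, 189, 195, 198, 198, 197, 195, 
[... 677 characters left out ...]
, 93, 94, 92, 87, 77, 116, 116, 113, 95, 81, 87, 89, 92]
240 [75, 69, 12, 83, 108, 108, 107, 112, 137, 124, 70, 78, 85, 88, 93, 94, 93, 90, 87, 81, 100, 87, 84, 45, 15, 77, 74, 86]
250 [74, 19, 18, 116, 116, 119, 115, 144, 143, 142, 69, 81, 89, 96, 95, 95, 94, 90, 89, 83, 83, 79, 81, 29, 21, 12, 74, 75]
260 [19, 19, 11, 133, 135, 141, 142, 135, 141, 140, 71, 92, 103, 110, 110, 107, 106, 102, 99, 83, 77, 82, 82, 15, 23, 14, 17, 75]
270 [14, 21, 11, 138, 132, 130, 135, 146, 140, 138, 88, 108, 108, 106, 109, 109, 109, 106, 108, 104, 85, 90, 90, 18, 13, 18, 20, 23]
280 [15, 16, 11, 232, 204, 178, 140, 131, 136, 104, 118, 105, 105, 106, 106, 106, 104, 107, 98, 87, 89, 96, 97, 106, 19, 18, 13, 58]
```

```bash
python3 -m crank '{"translation":[[0,5.5,3],[0,0,0],[0,0,0],[0,0,0],[0,0,0],[0,0,0]],"roll":[0,0,0,0,0,0],"fingers":[0.7,0.2,0,0,0,0]}' 60 >/dev/null;python3 go.py M
```

```text
20.45 q [ 0.15  0.42  1.78 -0.66  1.11  0.44] g [ 0.5574 -0.0546  0.1012] F [-5.6  0.7  3.3] w 0.0261 58.72276067733765
[[-0.055  0.998  0.032]
 [ 0.832  0.063 -0.551]
 [-0.552 -0.003 -0.834]]
```

```bash
python3 -m crank '{"translation":[[0,0,0],[-0.2,0,-0.3],[-0.2,0,-0.3],[-0.2,0,-0.3],[-0.2,0,-0.3],[-0.2,0,-0.3],[-0.2,0,-0.3],[-0.2,0,-0.3]],"roll":[0.075,-0.075,-0.075,0.075,0.075,-0.075,-0.075,0.075],"fingers":[0,0,0,0,0,0,0,0]}' 60 >/dev/null;python3 go.py M
```

```text
21.25 q [ 0.15  0.42  1.77 -0.66  1.11  0.44] g [ 0.5576 -0.0545  0.1028] F [-4.9 -0.9 -0.1] w 0.0263 59.401652812957764
[[-0.056  0.998  0.032]
 [ 0.832  0.064 -0.55 ]
 [-0.551 -0.004 -0.834]]
```

```bash
for i in 1; do python3 -m crank '{"translation":[[-0.2,0,-0.3],[-0.2,0,-0.3],[-0.2,0,-0.3],[-0.2,0,-0.3],[-0.2,0,-0.3],[-0.2,0,-0.3],[-0.2,0,-0.3],[-0.2,0,-0.3]],"roll":[0.075,-0.075,-0.075,0.075,0.075,-0.075,-0.075,0.075],"fingers":[0,0,0,0,0,0,0,0]}' 60 >/dev/null;python3 go.py; done
python3 -m crank '{"translation":[[-0.2,0,-0.3],[-0.2,0,-0.3],[-0.2,0,-0.3],[-0.2,0,-0.3],[-0.2,0,-0.3],[-0.2,0,-0.3],[-0.2,0,-0.3],[-0.2,0,-0.3]],"roll":[0.075,-0.075,-0.075,0.075,0.075,-0.075,-0.075,0.075],"fingers":[0,0,0,0,0,0,0,0]}' 60 >/dev/null;python3 go.py
```

```text
22.05 q [ 0.15  0.41  1.77 -0.66  1.12  0.43] g [ 0.5576 -0.0546  0.1056] F [-5.9 -0.6 -0.9] w 0.026 59.592291712760925
22.85 q [ 0.15  0.41  1.77 -0.66  1.12  0.43] g [ 0.5577 -0.0546  0.1088] F [-5.1 -1.6  1.8] w 0.0264 59.82185661792755
```

Run:
```python
from h import *
a=cv2.imread('pics/scene2.png');b=get_image('scene');cv2.imwrite('pics/scene3.png',b)
# vertical profile through lid/box columns, before vs now
for u in(293,305):
    print(u,a[205:245,u,2].tolist());print(u,b[205:245,u,2].tolist())
```

```text
293 [37, 44, 97, 137, 93, 73, 66, 67, 68, 74, 73, 72, 72, 66, 65, 65, 56, 52, 49, 43, 45, 49, 45, 44, 47, 42, 46, 48, 48, 47, 49, 48, 46, 45, 45, 46, 57, 68, 75, 80]
293 [38, 53, 70, 74, 72, 68, 69, 70, 71, 69, 67, 62, 62, 58, 55, 56, 51, 46, 50, 46, 45, 44, 40, 42, 44, 43, 45, 43, 42, 45, 43, 48, 46, 46, 45, 44, 56, 65, 73, 79]
305 [36, 34, 38, 39, 58, 78, 78, 74, 74, 75, 78, 76, 72, 70, 70, 67, 67, 68, 67, 66, 64, 66, 60, 63, 65, 66, 72, 78, 89, 93, 96, 95, 90, 91, 90, 89, 91, 88, 89, 89]
305 [36, 45, 60, 74, 74, 69, 72, 76, 78, 72, 67, 65, 66, 67, 64, 66, 67, 66, 68, 65, 66, 61, 60, 64, 57, 67, 68, 77, 87, 88, 90, 90, 91, 88, 87, 84, 88, 89, 86, 85]
```

The lid is up about 7.6 mm, the box foot hasn't moved in the picture, and the pull is near zero. I'll continue the same way.

```bash
python3 -m crank '{"translation":[[-0.2,0,-0.3],[-0.2,0,-0.3],[-0.2,0,-0.3],[-0.2,0,-0.3],[-0.2,0,-0.3],[-0.2,0,-0.3],[-0.2,0,-0.3],[-0.2,0,-0.3]],"roll":[0.075,-0.075,-0.075,0.075,0.075,-0.075,-0.075,0.075],"fingers":[0,0,0,0,0,0,0,0]}' 60 >/dev/null;python3 go.py
python3 -m crank '{"translation":[[-0.2,0,-0.3],[-0.2,0,-0.3],[-0.2,0,-0.3],[-0.2,0,-0.3],[-0.2,0,-0.3],[-0.2,0,-0.3],[-0.2,0,-0.3],[-0.2,0,-0.3]],"roll":[0.075,-0.075,-0.075,0.075,0.075,-0.075,-0.075,0.075],"fingers":[0,0,0,0,0,0,0,0]}' 60 >/dev/null;python3 go.py
python3 -m crank '{"translation":[[-0.2,0,-0.3],[-0.2,0,-0.3],[-0.2,0,-0.3],[-0.2,0,-0.3],[-0.2,0,-0.3],[-0.2,0,-0.3],[-0.2,0,-0.3],[-0.2,0,-0.3]],"roll":[0.075,-0.075,-0.075,0.075,0.075,-0.075,-0.075,0.075],"fingers":[0,0,0,0,0,0,0,0]}' 60 >/dev/null;python3 go.py
python3 -m crank '{"translation":[[-0.2,0,-0.3],[-0.2,0,-0.3],[-0.2,0,-0.3],[-0.2,0,-0.3],[-0.2,0,-0.3],[-0.2,0,-0.3],[-0.2,0,-0.3],[-0.2,0,-0.3]],"roll":[0.075,-0.075,-0.075,0.075,0.075,-0.075,-0.075,0.075],"fingers":[0,0,0,0,0,0,0,0]}' 60 >/dev/null;python3 go.py M
```

```text
23.7 q [ 0.15  0.41  1.76 -0.65  1.13  0.42] g [ 0.5585 -0.055   0.1123] F [-6.1 -2.2  4. ] w 0.0262 60.06649911403656
24.5 q [ 0.15  0.4   1.76 -0.65  1.13  0.42] g [ 0.5599 -0.0543  0.1149] F [-2.9 -1.9  0.9] w 0.0262 59.768675565719604
25.3 q [ 0.15  0.4   1.76 -0.65  1.13  0.41] g [ 0.5607 -0.0539  0.1177] F [ 0.2  0.3 -1.9] w 0.0261 59.68739569187164
26.1 q [ 0.15  0.4   1.75 -0.65  1.14  0.41] g [ 0.5606 -0.0539  0.1206] F [ 0.2  0.1 -0.6] w 0.0261 59.68315243721008
[[-0.055  0.998  0.039]
 [ 0.833  0.067 -0.549]
 [-0.55   0.002 -0.835]]
```

```bash
python3 -m crank '{"translation":[[-3,0,-4],[-3,0,-4],[0,0,-15],[0,0,-40],[0,0,-40]],"roll":[0,0,0,0,0],"fingers":[0,0,0,0,0]}' 60 >/dev/null;python3 - <<'E'
from h import *
from st import r,W
a=cv2.imread('pics/scene2.png');b=get_image('scene');cv2.imwrite('pics/scene4.png',b);t=get_image('top');w=get_image('wrist');cv2.imwrite('pics/top4.png',t);cv2.imwrite('pics/w8.png',w)
for u in(297,300,305):
    print(u,b[200:245,u,2].tolist())
print(proj(camera_info('scene'),[W((-.068,0,z),r.x) for z in(.05,.076,.092)]))
cv2.imwrite('pics/v2.png',np.hstack([cv2.resize(b[150:280,250:380],(400,400)),cv2.copyMakeBorder(cv2.resize(w,(400,300)),0,100,0,0,0)]))
E
python3 go.py M .4422 .24 .2
```

```text
297 [35, 39, 38, 42, 41, 39, 34, 43, 104, 167, 163, 130, 73, 63, 64, 66, 63, 65, 65, 74, 81, 68, 50, 50, 42, 44, 47, 43, 47, 43, 45, 50, 47, 51, 54, 60, 60, 61, 71, 73, 76, 81, 80, 78, 79]
300 [39, 39, 42, 43, 40, 33, 36, 45, 93, 156, 157, 127, 73, 62, 57, 64, 60, 62, 67, 69, 77, 80, 76, 67, 69, 68, 65, 66, 67, 63, 68, 72, 72, 79, 98, 94, 96, 96, 91, 89, 88, 89, 89, 87, 86]
305 [35, 37, 35, 38, 36, 32, 38, 38, 46, 102, 163, 160, 142, 79, 61, 56, 60, 64, 72, 77, 76, 72, 70, 72, 67, 63, 62, 60, 62, 64, 64, 68, 78, 87, 92, 93, 92, 91, 91, 92, 86, 88, 89, 87, 84]
[[298.84403996 227.41963551]
 [299.10192797 219.79131093]
 [299.26279789 215.03278037]]
26.75 q [ 0.24  0.33  1.6  -0.59  1.36  0.35] g [ 0.5582 -0.0017  0.2119] F [-0.7 -0.3 -0.5] w 0.0262 59.779096841812134
[[-0.054  0.998  0.042]
 [ 0.834  0.069 -0.548]
 [-0.55   0.006 -0.835]]
to [0.4422 0.24   0.2   ] [ 214.3  -99.2 -127.4] 268
```

View pics/v2.png

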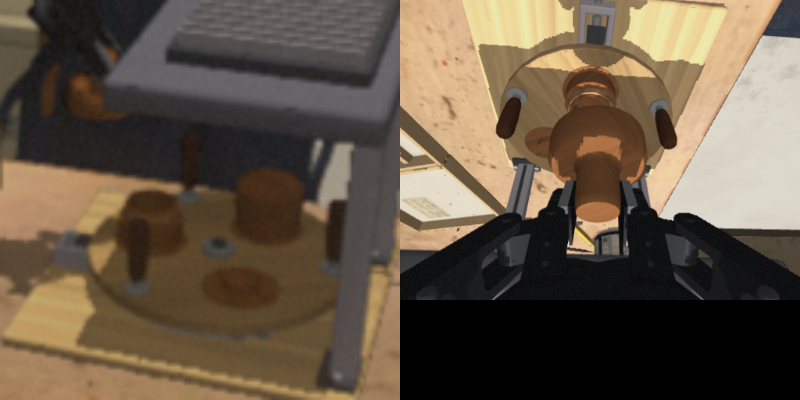

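The lid is off and the box stands on its spigot, neck showing at the front place. The other box is closed and the lid sits squarely in the fingers. Now to the mat.

Run:
```python
from h import *
s=manip.get_state();M=R.from_quat(s['ee_rot'],scalar_first=True).as_matrix();g=s['position']-.019*M[:,2]
print((M.T@(np.array([.4442,.2245,.16])-g)*1e3/8).round(1))
for n,uv in(("brush",(196,158)),("meas",(150,178)),("bottle foot",(238,168))):print(n,atz(camera_info('top'),uv,.02).round(3))
```

```text
[ 27.9 -12.3 -10.7]
brush [0.673 0.346 0.02 ]
meas [0.54  0.457 0.02 ]
bottle foot [0.675 0.191 0.02 ]
```

```bash
python3 -m crank '{"translation":[[28,-12,-11],[28,-12,-11],[28,-12,-11],[28,-12,-11],[28,-12,-11],[28,-12,-11],[28,-13,-10],[28,-13,-10]],"roll":[0,0,0,0,0,0,0,0],"fingers":[0,0,0,0,0,0,0,0]}' 60 >/dev/null; python3 -m crank '{"translation":[[0,0,0],[0,0,0]],"roll":[0,0],"fingers":[0,0]}' >/dev/null; python3 go.py M .4442 .2245 .08 .4442 .2245 .03
python3 - <<'E'
from h import *
s=manip.get_state();M=R.from_quat(s['ee_rot'],scalar_first=True).as_matrix();g=s['position']-.019*M[:,2]
lid=g+np.array([-.002,.0155,-.024])
a=cv2.imread('pics/scene.png');b=get_image('scene');t0=cv2.imread('pics/top.png');t=get_image('top')
cv2.imwrite('pics/s5.png',b);cv2.imwrite('pics/t5.png',t)
for n,i in(("scene",b),("top",t)):
    ci=camera_info(n)
    th=np.linspace(0,2*np.pi,9)[:-1]
    ring=[lid+[.0335*np.cos(k),.0335*np.sin(k),0] for k in th]
    p=proj(ci,[lid,lid+[0,0,.023],lid+[0,0,.056]]+ring).round(0);print(n,p.tolist())
    u,v=p[0].astype(int)
    for r in range(v-24,v+18,3):print(r,i[r,u-30:u+31:3,2].tolist())
E
```

```text
27.75 q [ 0.67  0.42  1.61 -0.47  1.49  0.74] g [0.4429 0.2238 0.1567] F [ 0.   0.7 -0.3] w 0.026 59.705548882484436
[[-0.058  0.998  0.035]
 [ 0.832  0.067 -0.551]
 [-0.552 -0.002 -0.834]]
to [0.4442 0.2245 0.08  ] [42.8  1.6 63.6] 77
to [0.4442 0.2245 0.03  ] [27.6  0.1 41.7] 50
scene [[196.0, 207.0], [195.0, 200.0], [194.0, 189.0], [200.0, 202.0], [192.0, 202.0], [185.0, 205.0], [184.0, 209.0], [190.0, 212.0], [200.0, 212.0], [206.0, 209.0], [206.0, 204.0]]
183 [75, 68, 16, 17, 27, 22, 98, 19, 20, 15, 65, 169, 170, 171, 169, 170, 167, 170, 168, 110, 96]
186 [72, 83, 71, 16, 23, 13, 26, 15, 60, 5, 16, 109, 170, 169, 166, 165, 168, 166, 167, 109, 94]
189 [76, 81, 75, 70, 24, 19, 86, 12, 37, 90, 132, 39, 155, 164, 165, 169, 167, 164, 168, 113, 94]
192 [62, 68, 68, 79, 87, 95, 169, 31, 15, 63, 67, 34, 130, 166, 167, 165, 167, 166, 168, 112, 93]
195 [32, 78, 86, 81, 120, 164, 173, 159, 15, 19, 84, 117, 130, 167, 151, 164, 168, 165, 165, 112, 95]
198 [61, 75, 85, 85, 70, 121, 144, 137, 58, 52, 63, 69, 138, 147, 158, 160, 160, 167, 181, 151, 133]
201 [162, 169, 169, 170, 127, 62, 65, 79,
[... 1703 characters left out ...]
08, 208, 101, 80, 42, 23, 57, 133, 159, 90, 210, 205, 206, 206, 210, 206, 207]
196 [205, 200, 204, 206, 203, 203, 139, 68, 79, 67, 97, 164, 123, 53, 206, 202, 206, 209, 209, 208, 201]
199 [200, 200, 205, 194, 194, 204, 182, 51, 92, 105, 106, 89, 57, 123, 203, 202, 201, 200, 199, 201, 204]
202 [107, 135, 128, 132, 184, 148, 147, 72, 43, 52, 59, 57, 124, 201, 201, 201, 200, 199, 200, 197, 193]
205 [97, 92, 95, 97, 103, 105, 98, 154, 105, 92, 93, 189, 201, 194, 198, 196, 194, 193, 193, 190, 188]
208 [95, 94, 91, 99, 95, 95, 100, 105, 175, 96, 107, 181, 190, 181, 203, 179, 190, 189, 190, 189, 192]
211 [99, 94, 96, 98, 96, 99, 97, 107, 94, 103, 90, 88, 116, 168, 184, 202, 201, 183, 185, 182, 177]
```

```bash
python3 -m crank '{"translation":[[14,0.7,21],[14,0.7,21],[14,0,21],[8,0,12],[4,0,6],[2,0,3]],"roll":[0,0,0,0,0,0],"fingers":[0,0,0,0,0,0]}' 60 >/dev/null; python3 -m crank '{"translation":[[0,0,0]],"roll":[0],"fingers":[0]}' >/dev/null; python3 go.py M .4442 .2245 .034 .4442 .2245 .03
```

```text
28.55 q [ 0.67  0.52  1.72 -0.49  1.29  0.84] g [0.4448 0.2246 0.0567] F [-0.2 -0.3 -1.2] w 0.0257 59.70731198787689
[[-0.055  0.998  0.036]
 [ 0.833  0.065 -0.55 ]
 [-0.551 -0.    -0.835]]
to [0.4442 0.2245 0.034 ] [12.5 -0.6 19. ] 23
to [0.4442 0.2245 0.03  ] [2.2 0.  3.3] 4
```

```bash
python3 -m crank '{"translation":[[4,0,6],[4,0,6],[3,0,4.5],[0,0,0]],"roll":[0,0,0,0],"fingers":[0,0,0,0]}' 60 >/dev/null; python3 go.py; python3 -m crank '{"translation":[[0.8,0,1.2],[0.8,0,1.2],[0,0,0]],"roll":[0,0,0],"fingers":[0,0,0]}' 60 >/dev/null; python3 go.py
```

```text
28.95 q [ 0.67  0.55  1.74 -0.49  1.26  0.86] g [0.4439 0.2245 0.0358] F [-0.2 -0.4 -0.9] w 0.0262 59.70752477645874
29.25 q [ 0.67  0.55  1.74 -0.5   1.25  0.86] g [0.4444 0.2248 0.0336] F [ 0.5 -0.1 -1.3] w 0.0257 59.70770001411438
```

```bash
python3 -m crank '{"translation":[[0.6,0,0.8],[0.6,0,0.8],[0,0,0]],"roll":[0,0,0],"fingers":[0,0,0]}' 60 >/dev/null; python3 go.py;  python3 -m crank '{"translation":[[0.6,0,0.8],[0,0,0]],"roll":[0,0],"fingers":[0,0]}' 60 >/dev/null; python3 go.py; python3 -m crank '{"translation":[[0.6,0,0.8],[0,0,0]],"roll":[0,0],"fingers":[0,0]}' 60 >/dev/null; python3 go.py
```

```text
29.55 q [ 0.67  0.55  1.74 -0.5   1.25  0.87] g [0.4443 0.2249 0.0316] F [-0.1  0.2 -1. ] w 0.0263 59.70760524272919
29.75 q [ 0.67  0.56  1.74 -0.5   1.25  0.87] g [0.4445 0.225  0.0308] F [0.4 1.2 0.8] w 0.0265 60.03215432167053
29.95 q [ 0.67  0.56  1.74 -0.5   1.25  0.87] g [0.4444 0.2251 0.0307] F [-1.5  1.5  4.8] w 0.0262 60.657121539115906
```

The lid rests on the mat: contact came at the expected height, with about 5 N of pressure. Letting go and withdrawing along the tool axis.

```bash
python3 -m crank '{"translation":[[0,0,0],[0,0,0],[0,0,0],[0,0,0]],"roll":[0,0,0,0],"fingers":[0.4,0.5,0.6,0.6]}' 30 >/dev/null; python3 go.py; python3 -m crank '{"translation":[[0,0,-15],[0,0,-30],[0,0,-45],[0,0,-45],[0,0,-45],[0,0,-45],[0,0,-45]],"roll":[0,0,0,0,0,0,0],"fingers":[0.6,0.6,0.6,0.6,0.6,0.6,0.6]}' >/dev/null; python3 go.py
python3 - <<'E'
from h import *
b=get_image('scene');t=get_image('top');cv2.imwrite('pics/s6.png',b);cv2.imwrite('pics/t6.png',t)
mat=np.array([.4422,.240,.006])
for n,i in(("scene",b),("top",t)):
    ci=camera_info(n);p=proj(ci,[mat,mat+[0,0,.023],mat+[0,0,.056]]).round(1);print(n,p.tolist())
    u,v=p[0].astype(int)
    for r in range(v-27,v+15,3):print(r,i[r,u-30:u+31:3,2].tolist())
a=cv2.imread('pics/scene4.png');print(cv2.absdiff(a,b)[200:260,290:370].mean())
E
```

```text
30.35 q [ 0.67  0.56  1.74 -0.5   1.24  0.87] g [0.4443 0.2249 0.0295] F [0.4 0.1 0.4] w 0.0511 0.0
31.05 q [ 0.85  0.51  1.19 -0.42  1.85  0.75] g [0.4344 0.3741 0.2566] F [0.1 0.8 0.1] w 0.0513 0.0
scene [[198.5, 244.3], [198.0, 237.7], [197.2, 228.0]]
217 [171, 168, 169, 173, 173, 174, 174, 175, 178, 185, 185, 188, 186, 187, 187, 189, 188, 186, 188, 195, 193]
220 [170, 170, 173, 177, 178, 178, 180, 179, 179, 183, 185, 187, 184, 179, 180, 179, 183, 183, 183, 187, 187]
223 [177, 174, 173, 173, 174, 175, 179, 177, 180, 180, 181, 179, 181, 181, 181, 183, 182, 180, 181, 182, 180]
226 [174, 173, 175, 172, 174, 180, 180, 178, 174, 160, 153, 174, 178, 179, 180, 178, 180, 182, 183, 182, 180]
229 [173, 176, 172, 173, 174, 174, 179, 182, 152, 127, 121, 105, 175, 176, 175, 176, 177, 179, 176, 176, 171]
232 [169, 161, 154, 164, 164, 169, 174, 174, 152, 60, 62, 78, 174, 173, 173, 174, 173, 170, 168, 171, 172]
235 [157, 157, 164, 164, 161, 168, 169, 148, 108, 59, 65, 71, 138, 155, 165, 167, 164, 164, 161, 163, 163]
238 [156, 164, 165, 159, 167, 161, 163, 131, 107, 65, 68, 93, 137, 115, 174, 172,
[... 1556 characters left out ...]
57, 153, 201, 190, 179, 182, 177, 176, 174]
216 [186, 189, 186, 186, 180, 196, 176, 141, 100, 46, 50, 95, 157, 98, 192, 174, 170, 181, 175, 181, 180]
219 [184, 186, 182, 175, 190, 190, 186, 131, 143, 105, 115, 158, 143, 69, 194, 179, 163, 166, 167, 166, 169]
222 [189, 185, 186, 183, 166, 185, 191, 59, 122, 133, 136, 123, 68, 107, 166, 177, 158, 171, 181, 171, 162]
225 [187, 181, 181, 173, 158, 185, 193, 159, 43, 54, 59, 59, 101, 198, 188, 186, 171, 176, 173, 179, 173]
228 [182, 175, 172, 152, 154, 174, 194, 188, 151, 152, 136, 177, 203, 171, 154, 150, 165, 146, 162, 172, 176]
231 [181, 177, 173, 164, 170, 152, 156, 197, 193, 172, 187, 179, 194, 148, 151, 172, 166, 169, 175, 177, 178]
2.17375
```

```bash
python3 -c "
from h import *
s=manip.get_state();print(s['clock'],s['contact_force']);print(manip.sign_off())"
```

```text
31.15 [0.06398983 0.41000608 0.05732842]
the job is handed in; nothing more can be done
None
```

The job is handed in at 31 s: the turntable is in its stop at +120°, the knobbed lid was twisted off with its box left on the spigot, and the lid stands knob up on the middle of the farther cork mat.

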